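Feel for the hidden notch and pop the paint chest

TASK

The wooden paint chest has no handle: it opens by a hidden press key that lies in a notch in the top of its front rail. Put the closed fingertips on the rail right beside its left end block (left as the robot sees it) and run them along the rail's top to the right until they find the notch, then press the key in it fully down so that the lid pops ajar, and come away. Do not touch the lid with the fingers, and leave the jar, cup and brush where they are: nothing is to be picked up.

Things in the scene. Friction and masses are not known exactly. Their poses are not given: they have to be found in the camera images.
- chest: Heavy fixed wooden paint chest, 260 (x) x 400 (y) x 78 mm high. Origin: centre of its underside; x points away from the robot, y to the left along the rail, z up. Along its front (-x) runs the raised rail, 36 mm wide, centre line at x = -112 mm, flat top at z = 75 mm, between two end blocks 78 mm high. Rail, blocks and key are of one wood. Behind the rail is a 12 mm strip, 58 mm high, then the lid.
- rail_left (a point): Left end of the rail's open stretch: on its centre line, at the height of its top, where it meets the left end block (chest y = +105 mm; the block is 95 mm long, 3 mm higher than the rail and 3 mm wider on each side).
- rail_right (a point): Right end of the rail's open stretch, as above, at the right end block (chest y = -105 mm). Between the two ends is one notch in the rail's top, 50 mm long along the rail and open to front and back. Its centre lies anywhere from chest y = +30 to -60 mm; where is not given, it must be felt or seen. The key fills it, its top 6 mm below the rail's top.
- key (a joint): The press key in the notch: how far it is pressed straight down, m, 0 (up, top at chest z = 69 mm) to 0.007 (fully down, top at 62 mm). A push of 4 to 10 N moves it; it does not spring back but stays where it is left. It is linked to the lid: 1 mm of key lifts the lid by 0.017 rad.
- lid: Flat wooden lid, 212 (x) x 400 (y) x 6 mm, lower than the rail. Origin: on its hinge, middle of its far edge (chest x = +130, z = 54 mm); it reaches towards the robot to chest x = -82 mm. Shut it is level, its top at z = 60 mm; with the key fully down its near edge has risen about 25 mm (0.12 rad). Not to be touched with the fingers.
- paint_jar: Bystander: closed jar of paint, 60 mm across, 75 mm high, standing left of the chest. Origin: centre of its underside.
- water_cup: Bystander: white cup, 76 mm across the rim, 90 mm high, standing right of the chest. Origin: centre of its underside.
- paint_brush: Bystander: flat brush 190 mm long, lying on the table in front of the chest (robot's side), roughly along the rail. Origin: under its middle; its x axis runs along the brush.

How it is judged (in metres and radians):
On the way, in this order (a step that is already met when the one before it is completed fails the run):
1. the fingertips rest on the rail beside its left end block (grasp point 70 to 115 mm left of the chest's middle) (contact force between the fingers and anything else above 0.3 N and z of the grasp point in the frame of chest below 0.115 m and x of the grasp point in the frame of chest between -0.142 and -0.082 m and y of the grasp point in the frame of chest between 0.07 and 0.115 m), for 0.05 s.
2. still touching, the fingertips have run on to the right (grasp point 40 to 62 mm left of the chest's middle) (contact force between the fingers and anything else above 0.3 N and z of the grasp point in the frame of chest below 0.115 m and x of the grasp point in the frame of chest between -0.142 and -0.082 m and y of the grasp point in the frame of chest between 0.04 and 0.062 m), for 0.05 s.
3. the key in the notch is pressed down (value of joint key above 0.0055 m), for 0.1 s.
At the end, for the whole second after the job is handed in: The key is at least 5.5 mm down, the lid stands ajar by more than 0.085 rad and at rest, and jar, cup and brush are within 30 mm of where they began (value of joint key above 0.0055 m and angle between lid's own z axis and vertical above 0.085 rad and angular speed of lid below 0.05 rad/s and distance of each of paint_jar, water_cup, paint_brush from where it was at the start of the episode below 0.03 m); the robot touches nothing.
It fails at once if the fingers touch the lid (more than 1 N) (contact force between the fingers and lid above 1 N).
It fails at once if the jar, cup or brush is displaced by more than 30 mm or picked up (distance of any of paint_jar, water_cup, paint_brush from where it was at the start of the episode above 0.03 m).
It also fails if it takes over 54 s, if anything falls off the work surface, if the arm or the gripper's body presses on something with over 40 N, if the wrist force passes 120 N, or if a joint passes its speed limit or range.

ROBOT

A 6-joint arm with a two-finger parallel gripper is mounted at the origin on the work surface. World frame = base frame: x ahead of the robot, y to its left, z up, the work surface at z = 0. Lengths are in mm, angles in rad, forces in N, time in s.
With the tool pointing down it reaches from about 350 to 975 mm from the base axis. Payload 7.1 kg.
Tool frame: the origin (TCP) lies midway between the tips of the shut fingers; the grasp point (between the pads) lies 19 mm behind it; z points along the fingers, y is the line along which they close (so a half turn about z gives the same grasp; the last joint's range is limited). The gripper opens to 88 mm and grips with 3 to 60 N. Pads are 20 mm wide; open, the fingers measure 115 mm over their backs; the gripper's body (75 mm by 178 mm) begins 61 mm behind the grasp point.
Start: joints at [1.109, 0.423, 1.63, -0, 1.089, -0.019], TCP at [267.762, 564.72, 222.675] pointing down, gripper open.
Joint ranges: [-3, 3], [-0.9, 2.11], [0.09, 2.58], [-1.31, 4.45], [0.11, 2.69], [-2.54, 2.54]. Speed limits (rad/s): [2.39, 2.39, 3.01, 3.14, 3.14, 3.14].

INTERFACE

Orientations are given as a rotation vector (axis times angle).
In Python, from workcell import ctrl gives the robot as it stands.
- The arm moves only by the shell command python3 -m inch 'ROWS' [OPENING]. ROWS is JSON, a list of rows, each an object with "xyz": the shift along the tool's x, y, z in mm, a list of three; "rot": the turn, a rotation vector about the tool's x, y, z in rad, a list of three. In form: [{"xyz": [dx, dy, dz], "rot": [ax, ay, az]}, ...]. A call has 1 to 12 rows; each row is the pose to reach, as a shift and turn from the pose commanded when the call began, along the tool's axes at that moment; what a row does not reach only later rows make up. A row lasts 1/12 s, in which the tool goes at most 41.7 mm and 7.16 degrees, less where a joint would pass 70% of its speed; a pose out of reach is approached as far as the arm can. A call with a gripper value outside its range is refused whole. OPENING is the closure in counts, from 0 (fully open) to 255 (shut), set as the call begins (- or left out, the last holds). The fingers move at their own pace and stop on an object; the grip force is fixed at half the most. Time passes only in rows, so rows that repeat a pose let the fingers close. It gives the time, the measured TCP pose, the force, the opening and the grip force at its end, in the units of the state.
- ctrl.get_obs(): the state, without advancing time (a new reading comes with each control period).
- ctrl.get_image(name): name is "scene" or "top" or "wrist"; returns the picture (420x560x3 uint8, red, green, blue); there is no depth.
- ctrl.camera_model(name): a dict with "fx", "fy", "cx", "cy" (pixels), "k1" (the pictures are not rectified: a ray, as slopes to the right and down, at radius r is drawn at 1 + k1 r^2 times it, then the intrinsics apply), "position" and "attitude" of the camera in the world. Camera axes: x right, y up, looking along -z (the intrinsics and any distortion apply to the point x, -y, -z); pixel columns grow to the right and rows downward; lengths in mm; the calibration is good to about 2 mm. A picture is of the moment at which its call begins: read the wrist's pose just before it. camera_model takes no time and is no camera call; for the wrist camera it gives the pose at the moment of the call.
- ctrl.close_job(): hands the job in; it is judged then, once.
The state is a dict: "t": time; "qpos": joint angles; "qvel": joint speeds; "joint_torque": joint torques, N m; "ee_pos": TCP position; "orientation": TCP orientation; "ft_force": force on the tool from outside, world axes, zero at the start; "moment": the same for the moment, N m; "width": finger opening in mm; "grasp_force": force on a finger pad.
Only numpy, scipy, OpenCV 4.12 (cv2) and the standard library are available. Lean on these libraries where they do the work, as an engineer would, in place of code of your own. Each camera call takes 0.05 s, during which the arm holds its last target. There are 200 camera calls.

## Working session

There is one attempt and no reset: what is moved stays moved. The work goes in short steps, Python scripts to look and compute and a shell command to move; the robot and the scene stay as the last step left them, time stands still between calls to the robot, and variables do not carry over. Pictures are saved under pics/ and viewed, at most 10 in all, crops included, and the job is handed in when it is done.

```bash
ls; mkdir -p pics; python3 - <<'E'
from workcell import ctrl
import cv2, numpy as np
o=ctrl.get_obs()
for k in ("t","ee_pos","orientation","ft_force","width"): print(k,o[k])
for n in ("scene","top"):
    print(n,ctrl.camera_model(n)); cv2.imwrite(f"pics/{n}0.png",ctrl.get_image(n)[:,:,::-1])
E
```

```text
pics
t 0.0
ee_pos [267.53226505 564.22681037 221.90606299]
orientation [-6.89788251e-01 -3.06457916e+00  2.32043862e-03]
ft_force [-0.45699421  0.45587488  0.05162972]
width 87.45238001999098
scene {'fx': 414.69445979023953, 'fy': 414.69445979023953, 'cx': 274.54068517866654, 'cy': 208.99143744854794, 'k1': -0.09913586751784297, 'position': array([1152.10032249,  374.12325911,  782.32819971]), 'attitude': array([0.41636174, 0.76982043, 2.01163588])}
top {'fx': 445.0273335050976, 'fy': 445.0273335050976, 'cx': 277.9307854464704, 'cy': 208.9701455446448, 'k1': -0.09579822240026582, 'position': array([ 526.74468461,   33.38864507, 1222.59634714]), 'attitude': array([ 0.06243961, -0.06498055, -1.57867671])}
```

View pics/top0.png

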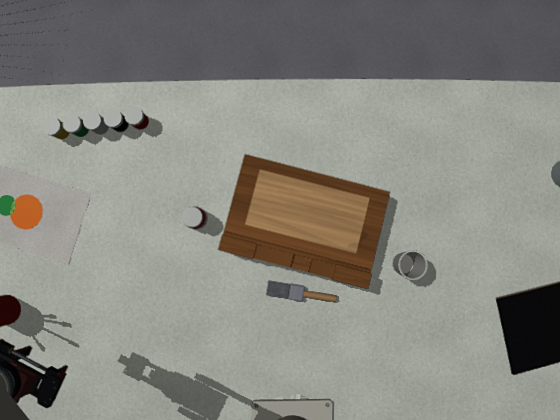

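View pics/scene0.png

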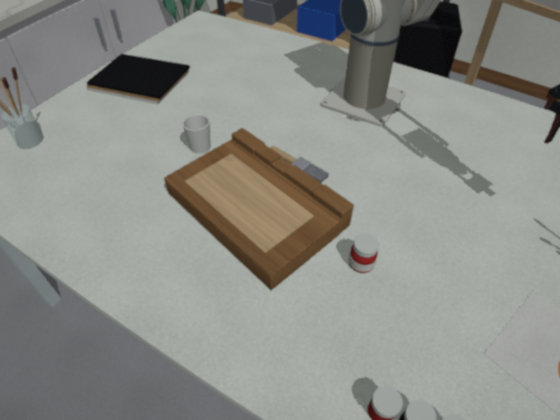

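Top view: chest outline corners are about (244,155), (389,191), (371,289) and (219,248). The rail runs along the bottom edge, with a key-like patch near (301,262). The brush is at (302,292), the jar at (195,217) and the cup at (412,265). Next I'll zoom in on the rail and set up the ray helper.

```bash
cat > h.py <<'E'
import numpy as np, cv2
from scipy.spatial.transform import Rotation as R
from workcell import ctrl
def rays(m,uv):
    K=np.array([[m['fx'],0,m['cx']],[0,m['fy'],m['cy']],[0,0,1]])
    p=cv2.undistortPoints(np.array(uv,float).reshape(-1,1,2),K,np.array([m['k1'],0,0,0.])).reshape(-1,2)
    d=np.c_[p[:,0],-p[:,1],-np.ones(len(p))]
    return np.array(m['position']),R.from_rotvec(m['attitude']).apply(d)
def plane(m,uv,z):
    o,d=rays(m,uv); return o+d*((np.asarray(z)-o[2])/d[:,2])[:,None]
def tri(m1,a,m2,b):
    o1,d1=rays(m1,a);o2,d2=rays(m2,b);out=[]
    for x,y in zip(d1,d2):
        s=np.linalg.lstsq(np.c_[x,-y],o2-o1,rcond=None)[0]
        p,q=o1+x*s[0],o2+y*s[1]; out.append([*((p+q)/2),np.linalg.norm(p-q)])
    return np.array(out)
E
python3 - <<'E'
from h import *
t=cv2.imread('pics/top0.png'); s=cv2.imread('pics/scene0.png')
a=cv2.resize(t[225:300,210:390],None,fx=4.4,fy=4.4,interpolation=cv2.INTER_CUBIC)
b=cv2.resize(s[120:220,225:365],None,fx=2.6,fy=2.6,interpolation=cv2.INTER_CUBIC)
c=np.zeros((a.shape[0]+b.shape[0],800,3),np.uint8);c[:a.shape[0],:a.shape[1]]=a;c[a.shape[0]:,:b.shape[1]]=b
print(a.shape,b.shape);cv2.imwrite('pics/crop.png',c)
m=ctrl.camera_model('top')
print(plane(m,[[244,155],[389,191],[371,289],[219,248]],[60,60,78,78]).round(1))
E
```

```text
(330, 792, 3) (260, 364, 3)
[[ 765.5  119.8   60. ]
 [ 666.3 -263.3   60. ]
 [ 411.8 -205.5   78. ]
 [ 520.5  183.3   78. ]]
```

View pics/crop.png

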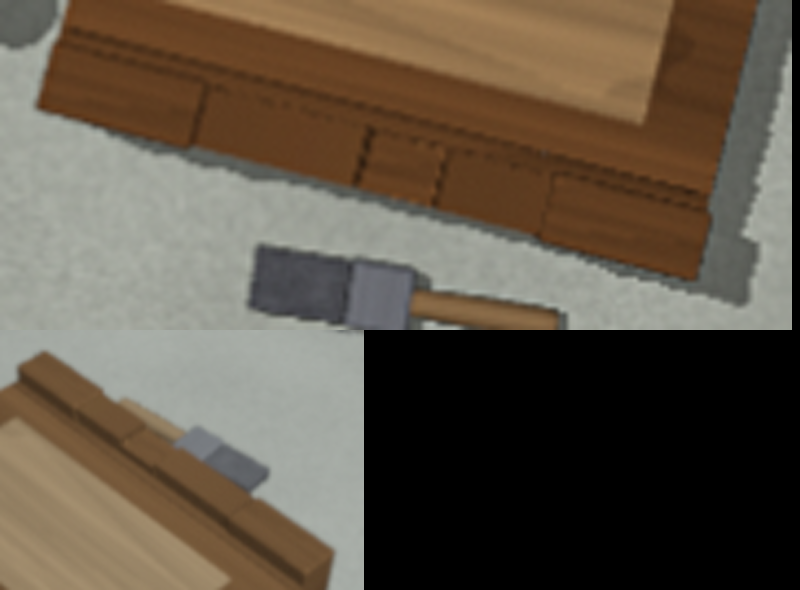

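Crop: left block/rail seam runs (205,85)-(193,147). The key spans (368,127)-(357,187) to (444,145)-(434,207), and the right seam is at (553,172)-(541,235). In the scene crop, the block outer corners are at about (332,551), (303,577), (42,352) and (20,365).

```bash
cat >> h.py <<'E'
E
python3 - <<'E'
from h import *
m=ctrl.camera_model('top');n=ctrl.camera_model('scene')
T=lambda p:(np.array(p)+.5)/4.4-.5+[210,225]
S=lambda p:(np.array(p)-[0,330]+.5)/2.6-.5+[225,120]
S2=S([[332,551],[303,577],[42,352],[20,365]])
T2=T([[38,107],[62,42],[697,278],[712,210]])
P=tri(m,T2,n,S2);print('tri blocks FL BL FR BR\n',P.round(1))
B=plane(m,T2,78)
print(B.round(1), 'len',np.linalg.norm(B[0]-B[2]),'w',np.linalg.norm(B[0]-B[1]),np.linalg.norm(B[2]-B[3]))
ax=B[0]+B[1]-B[2]-B[3]; ax/=np.linalg.norm(ax); print('yaw of chest y:',np.arctan2(-ax[0],ax[1]))
mid=B.mean(0)  # chest x=-112,y=0
out=np.array([ax[1],-ax[0],0]) # chest x
print('rail mid',mid.round(1),'chest origin',(mid+out*112).round(1))
names=['seamL','keyL','keyR','seamR']
U=[[205,85],[193,147],[368,127],[357,187],[444,145],[434,207],[553,172],[541,235]]
Q=plane(m,T(U),75)
for i,k in enumerate(names): print(k,[((Q[j]-mid)@out-112,(Q[j]-mid)@ax) for j in (2*i,2*i+1)])
o=ctrl.get_obs();print('tool axes\n',R.from_rotvec(o['orientation']).as_matrix().round(4))
E
```

```text
tri blocks FL BL FR BR
 [[ 518.3  185.1   76.     1. ]
 [ 555.5  173.3   70.7    2.6]
 [ 415.1 -199.2   74.9    1.5]
 [ 453.1 -204.4   81.2    5.5]]
[[ 518.1  185.3   78. ]
 [ 555.9  171.2   78. ]
 [ 415.  -197.9   78. ]
 [ 454.3 -207.5   78. ]] len 396.79772997497236 w 40.34368188298798 40.46282164492486
yaw of chest y: -0.26236157591054776
rail mid [485.8 -12.2  78. ] chest origin [594.  -41.3  78. ]
seamL [(np.float64(-95.12488000569451), np.float64(108.11648785657957)), (np.float64(-131.82775817006225), np.float64(105.73116064098565))]
keyL [(np.float64(-94.92616467715357), np.float64(9.769252161311263)), (np.float64(-130.31353534056475), np.float64(7.299220143031023))]
keyR [(np.float64(-93.98990104372977), np.float64(-35.82092713909754)), (np.float64(-130.35634189229208), np.float64(-39.060650245269265))]
seamR [(np.float64(-93.36888257843702), np.float64(-101.45284296938767)), (np.float64(-130.60524648571382), np.float64(-103.58594677619823))]
tool axes
 [[-9.036e-01  4.284e-01 -6.000e-04]
 [ 4.284e-01  9.036e-01 -1.200e-03]
 [-0.000e+00 -1.400e-03 -1.000e+00]]
```

Sizes check out: width 40 mm (should be 42), length 397 mm (should be 400), and triangulated heights of 71-81 mm (should be 78). The chest y axis bears (0.259,0.966). I'll shut the gripper and go above the rail near y≈85.

```bash
python3 -m inch '[{"xyz":[-36,-29,0],"rot":[0,0,-0.03]},{"xyz":[-67,-54,0],"rot":[0,0,-0.06]},{"xyz":[-98,-79,0],"rot":[0,0,-0.09]},{"xyz":[-129,-104,0],"rot":[0,0,-0.12]},{"xyz":[-160,-129,0],"rot":[0,0,-0.15]},{"xyz":[-191,-154,0],"rot":[0,0,-0.18]},{"xyz":[-222,-179,0],"rot":[0,0,-0.18]},{"xyz":[-253,-204,0],"rot":[0,0,-0.18]},{"xyz":[-284,-229,0],"rot":[0,0,-0.18]},{"xyz":[-315,-254,0],"rot":[0,0,-0.18]},{"xyz":[-346,-279,0],"rot":[0,0,-0.18]},{"xyz":[-377,-302,0],"rot":[0,0,-0.18]}]' 255; cat > s.py <<'E'
from h import *
o=ctrl.get_obs();M=R.from_rotvec(o['orientation']).as_matrix();p=np.array(o['ee_pos'])
a=np.array([.2594,.9658]);x=np.array([a[1],-a[0]]);d=p[:2]-[485.8,-12.2]
print('t',o['t'],'p',p.round(1),'F',np.round(o['ft_force'],1),'w',round(o['width'],1))
print('rail frame: dx from centre line %.1f  y(chest) %.1f'%(d@x+.6,d@a-2.2),'tool in chest\n',np.round([[M[:2,i]@x,M[:2,i]@a,M[2,i]] for i in range(3)],3))
t=np.array([485.8,-12.2])+a*(85+2.2)-x*.6
print('to y=85: tool shift',(M.T@np.r_[t-p[:2],100-p[2]]).round(1))
E
python3 s.py
```

```text
t: 1.1
ee_pos: [479.1, 128.2, 222.6]
orientation: [-0.412, -3.114, 0.0]
ft_force: [0.5, 1.1, -0.8]
width: 11.2
grasp_force: 0.0
t 1.1 p [479.1 128.2 222.6] F [ 0.5  1.1 -0.8] w 11.2
rail frame: dx from centre line -42.3  y(chest) 131.7 tool in chest
 [[-1.     0.001  0.   ]
 [ 0.001  1.    -0.   ]
 [-0.    -0.    -1.   ]]
to y=85: tool shift [-42.3 -46.6 122.6]
```

```bash
python3 -m inch '[{"xyz":[-20,-25,0],"rot":[0,0,0]},{"xyz":[-42,-47,0],"rot":[0,0,0]},{"xyz":[-42,-47,35],"rot":[0,0,0]},{"xyz":[-42,-47,70],"rot":[0,0,0]},{"xyz":[-42,-47,100],"rot":[0,0,0]},{"xyz":[-42,-47,120],"rot":[0,0,0]},{"xyz":[-42,-47,120],"rot":[0,0,0]},{"xyz":[-42,-47,120],"rot":[0,0,0]}]' 255;  python3 - <<'E'
from h import *
cv2.imwrite('pics/w1.png',ctrl.get_image('wrist')[:,:,::-1])
E
python3 s.py
```

```text
t: 1.77
ee_pos: [506.5, 73.9, 101.9]
orientation: [-0.411, -3.112, 0.001]
ft_force: [0.5, 0.2, 0.9]
width: 0.5
grasp_force: 0.0
t 1.8167 p [507.6  74.1 103.1] F [-1.1 -0.5 -0. ] w 0.1
rail frame: dx from centre line -0.7  y(chest) 86.8 tool in chest
 [[-1.  0.  0.]
 [ 0.  1. -0.]
 [-0. -0. -1.]]
to y=85: tool shift [-0.7 -1.8  3.1]
```

View pics/w1.png

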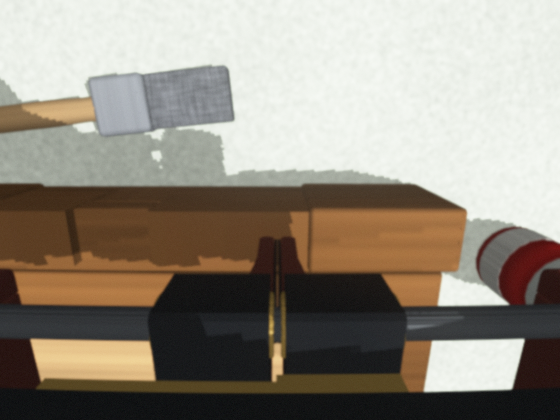

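Wrist view: the left seam is at column ≈308, the rail's top front edge at row ≈208 and its back edge at row ≈270. The fingertips show near (278,240), the brush at top left and the jar at right. I'll cast these as a check.

```bash
python3 - <<'E'
from h import *
m=ctrl.camera_model('wrist');print(m['position'].round(1))
a=np.array([.2594,.9658]);x=np.array([a[1],-a[0]])
for k,uv,z in [('seam front',(308,208),75),('seam back',(311,270),75),('front edge far',(100,209),75),('key seam L?',(155,212),75),('key seam R?',(72,210),75),('block FL',(465,208),78),('block BL',(458,270),78)]:
    d=plane(m,[uv],z)[0][:2]-[485.8,-12.2];print(k,'x %.1f y %.1f'%(d@x+.6,d@a-2.2))
E
python3 -m inch '[{"xyz":[-1,-2,10],"rot":[0,0,0]},{"xyz":[-1,-2,18],"rot":[0,0,0]},{"xyz":[-1,-2,22],"rot":[0,0,0]},{"xyz":[-1,-2,22],"rot":[0,0,0]},{"xyz":[-1,-2,22],"rot":[0,0,0]}]'
```

```text
[439.5  93.4 264.4]
seam front x -18.3 y 105.7
seam back x 22.0 y 108.7
front edge far x -17.5 y -19.0
key seam L? x -15.7 y 14.4
key seam R? x -16.9 y -36.4
block FL x -19.3 y 198.3
block BL x 20.8 y 200.1
t: 2.23
ee_pos: [507.7, 71.9, 80.7]
orientation: [-0.412, -3.114, 0.0]
ft_force: [-0.2, 0.7, 1.1]
width: 0.6
grasp_force: 0.0
```

The views agree: rail centre line within 2 mm, key at roughly y −36…+14. Now lower gently until contact.

```bash
python3 -m inch '[{"xyz":[0,0,1.5],"rot":[0,0,0]},{"xyz":[0,0,3],"rot":[0,0,0]},{"xyz":[0,0,4],"rot":[0,0,0]},{"xyz":[0,0,5],"rot":[0,0,0]},{"xyz":[0,0,5],"rot":[0,0,0]},{"xyz":[0,0,5],"rot":[0,0,0]}]'
```

```text
t: 2.73
ee_pos: [507.8, 71.8, 75.7]
orientation: [-0.412, -3.114, 0.0]
ft_force: [0.4, -0.6, -0.4]
width: 0.4
grasp_force: 0.0
```

```bash
python3 -m inch '[{"xyz":[0,0,0.5],"rot":[0,0,0]},{"xyz":[0,0,1],"rot":[0,0,0]},{"xyz":[0,0,1.5],"rot":[0,0,0]},{"xyz":[0,0,1.5],"rot":[0,0,0]},{"xyz":[0,0,1.5],"rot":[0,0,0]}]'
```

```text
t: 3.15
ee_pos: [507.9, 71.8, 75.3]
orientation: [0.411, 3.114, 0.0]
ft_force: [-4.5, 0.0, 13.6]
width: 0.6
grasp_force: 6.8
```

Contact at 13.6 N, with z = 75.3 as expected. I'll slide right to y≈50.

```bash
python3 -m inch '[{"xyz":[0,-3,0],"rot":[0,0,0]},{"xyz":[0,-6,0],"rot":[0,0,0]},{"xyz":[0,-9,0],"rot":[0,0,0]},{"xyz":[0,-12,0],"rot":[0,0,0]},{"xyz":[0,-15,0],"rot":[0,0,0]},{"xyz":[0,-18,0],"rot":[0,0,0]},{"xyz":[0,-21,0],"rot":[0,0,0]},{"xyz":[0,-24,0],"rot":[0,0,0]},{"xyz":[0,-27,0],"rot":[0,0,0]},{"xyz":[0,-30,0],"rot":[0,0,0]},{"xyz":[0,-33,0],"rot":[0,0,0]},{"xyz":[0,-35,0],"rot":[0,0,0]}]'; python3 s.py
```

```text
t: 4.15
ee_pos: [500.8, 38.6, 75.4]
orientation: [0.412, 3.11, 0.003]
ft_force: [2.1, 4.8, 8.1]
width: 0.3
grasp_force: 3.5
t 4.15 p [500.8  38.6  75.4] F [2.1 4.8 8.1] w 0.3
rail frame: dx from centre line 1.9  y(chest) 50.7 tool in chest
 [[-1.     0.001 -0.004]
 [ 0.001  1.     0.002]
 [ 0.004  0.002 -1.   ]]
to y=85: tool shift [  1.8  34.3 -24.6]
```

Still touching, at y = 50.7. Carry on to the notch.

```bash
python3 -m inch '[{"xyz":[0,-3,0.3],"rot":[0,0,0]},{"xyz":[0,-6,0.3],"rot":[0,0,0]},{"xyz":[0,-9,0.3],"rot":[0,0,0]},{"xyz":[0,-12,0.3],"rot":[0,0,0]},{"xyz":[0,-15,0.3],"rot":[0,0,0]},{"xyz":[0,-18,0.3],"rot":[0,0,0]},{"xyz":[0,-21,0.3],"rot":[0,0,0]},{"xyz":[0,-24,0.3],"rot":[0,0,0]},{"xyz":[0,-27,0.3],"rot":[0,0,0]},{"xyz":[0,-30,0.3],"rot":[0,0,0]},{"xyz":[0,-32,0.3],"rot":[0,0,0]},{"xyz":[0,-33,0.3],"rot":[0,0,0]}]'; python3 -m inch '[{"xyz":[0,-3,0],"rot":[0,0,0]},{"xyz":[0,-6,0],"rot":[0,0,0]},{"xyz":[0,-9,0],"rot":[0,0,0]},{"xyz":[0,-12,0],"rot":[0,0,0]},{"xyz":[0,-12,0],"rot":[0,0,0]}]'; python3 s.py
```

```text
t: 5.15
ee_pos: [492.7, 6.8, 75.3]
orientation: [0.412, 3.109, 0.003]
ft_force: [2.6, 6.5, 9.6]
width: 0.2
grasp_force: 4.7
t: 5.57
ee_pos: [489.2, -5.2, 75.1]
orientation: [0.412, 3.11, 0.002]
ft_force: [1.6, 2.9, 7.2]
width: 0.2
grasp_force: 4.1
t 5.5667 p [489.2  -5.2  75.1] F [1.6 2.9 7.2] w 0.2
rail frame: dx from centre line 2.1  y(chest) 5.4 tool in chest
 [[-1.     0.001 -0.004]
 [ 0.001  1.     0.002]
 [ 0.004  0.002 -1.   ]]
to y=85: tool shift [  2.   79.6 -24.7]
```

```bash
python3 -m inch '[{"xyz":[0,-2,0],"rot":[0,0,0]},{"xyz":[0,-4,0],"rot":[0,0,0]},{"xyz":[0,-6,0],"rot":[0,0,0]},{"xyz":[0,-6,0],"rot":[0,0,0]}]'; python3 -m inch '[{"xyz":[0,-2,0],"rot":[0,0,0]},{"xyz":[0,-4,0],"rot":[0,0,0]},{"xyz":[0,-6,0],"rot":[0,0,0]},{"xyz":[0,-6,0],"rot":[0,0,0]}]';  python3 -m inch '[{"xyz":[0,-2,0],"rot":[0,0,0]},{"xyz":[0,-4,0],"rot":[0,0,0]},{"xyz":[0,-6,0],"rot":[0,0,0]},{"xyz":[0,-6,0],"rot":[0,0,0]}]'; python3 s.py
```

```text
t: 5.9
ee_pos: [485.2, -11.5, 73.9]
orientation: [-0.412, -3.114, 0.0]
ft_force: [0.5, 0.8, -0.2]
width: 1.1
grasp_force: 0.0
t: 6.23
ee_pos: [483.6, -17.4, 73.7]
orientation: [-0.412, -3.114, 0.0]
ft_force: [-0.1, -0.2, -0.1]
width: 0.5
grasp_force: 0.0
t: 6.57
ee_pos: [482.2, -23.1, 73.8]
orientation: [-0.412, -3.114, 0.0]
ft_force: [-0.7, 0.8, 0.2]
width: 0.7
grasp_force: 0.0
t 6.5667 p [482.2 -23.1  73.8] F [-0.7  0.8  0.2] w 0.7
rail frame: dx from centre line -0.0  y(chest) -13.7 tool in chest
 [[-1.     0.001  0.   ]
 [ 0.001  1.    -0.   ]
 [-0.    -0.    -1.   ]]
to y=85: tool shift [  0.   98.7 -26.2]
```

The fingertips dropped into the notch between y ≈ 5 and −1, which fits its centre at ≈ −12. They are now at y = −13.7 without force. Press down.

```bash
python3 -m inch '[{"xyz":[0,0,2],"rot":[0,0,0]},{"xyz":[0,0,4],"rot":[0,0,0]},{"xyz":[0,0,5.5],"rot":[0,0,0]},{"xyz":[0,0,7],"rot":[0,0,0]},{"xyz":[0,0,8.5],"rot":[0,0,0]},{"xyz":[0,0,10],"rot":[0,0,0]},{"xyz":[0,0,11],"rot":[0,0,0]},{"xyz":[0,0,11],"rot":[0,0,0]}]'; python3 -m inch '[{"xyz":[0,0,0.7],"rot":[0,0,0]},{"xyz":[0,0,1.4],"rot":[0,0,0]},{"xyz":[0,0,1.4],"rot":[0,0,0]},{"xyz":[0,0,1.4],"rot":[0,0,0]}]'; python3 s.py
```

```text
t: 7.23
ee_pos: [482.4, -22.8, 62.8]
orientation: [0.411, 3.115, -0.0]
ft_force: [-0.6, -0.5, 2.6]
width: 0.3
grasp_force: 1.1
t: 7.57
ee_pos: [482.5, -22.8, 62.2]
orientation: [0.411, 3.114, -0.0]
ft_force: [-3.0, -1.0, 13.1]
width: 0.2
grasp_force: 6.6
t 7.5667 p [482.5 -22.8  62.2] F [-3.  -1.  13.1] w 0.2
rail frame: dx from centre line 0.1  y(chest) -13.3 tool in chest
 [[-1.  0. -0.]
 [ 0.  1. -0.]
 [ 0. -0. -1.]]
to y=85: tool shift [  0.1  98.3 -37.8]
```

The key stops at z = 62.2 with 13 N, so it is fully down. Rise straight up and check.

```bash
python3 -m inch '[{"xyz":[0,0,0.3],"rot":[0,0,0]},{"xyz":[0,0,0.3],"rot":[0,0,0]},{"xyz":[0,0,-5],"rot":[0,0,0]},{"xyz":[0,0,-15],"rot":[0,0,0]},{"xyz":[0,0,-35],"rot":[0,0,0]},{"xyz":[0,0,-70],"rot":[0,0,0]},{"xyz":[0,0,-105],"rot":[0,0,0]},{"xyz":[0,0,-140],"rot":[0,0,0]},{"xyz":[60,0,-150],"rot":[0,0,0]},{"xyz":[90,0,-150],"rot":[0,0,0]},{"xyz":[90,0,-150],"rot":[0,0,0]},{"xyz":[90,0,-150],"rot":[0,0,0]}]'; python3 - <<'E'
from h import *
s=ctrl.get_image('scene')[:,:,::-1];t=ctrl.get_image('top')[:,:,::-1]
f=lambda i:cv2.resize(i,None,fx=2,fy=2)
cv2.imwrite('pics/end.png',np.hstack([f(s[110:300,150:400]),f(t[140:330,170:320])]))
E
python3 s.py
```

```text
t: 8.57
ee_pos: [393.0, 1.1, 211.9]
orientation: [-0.41, -3.114, -0.0]
ft_force: [1.2, -0.4, -0.3]
width: 0.1
grasp_force: 0.0
t 8.6667 p [396.5   0.5 212.1] F [ 0.5 -0.5 -0.2] w 0.3
rail frame: dx from centre line -89.0  y(chest) -13.1 tool in chest
 [[-1.     0.    -0.002]
 [ 0.     1.     0.   ]
 [ 0.002  0.    -1.   ]]
to y=85: tool shift [-88.8  98.  112.3]
```

View pics/end.png

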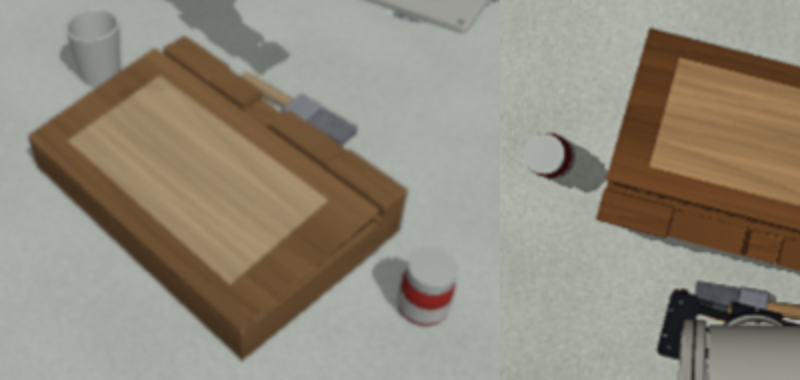

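The end view shows the lid ajar: its near edge has risen and now hides the strip and part of the rail (left picture, about (165,45) to (385,215)). The jar, cup and brush are in place and the arm is clear.

```bash
python3 -c "
from workcell import ctrl
print(ctrl.close_job())"
```

```text
the job is handed in; nothing more can be done
None
```

The job is handed in: I felt out the notch along the rail and pressed the key fully down. The lid stands ajar with the jar, cup and brush where they were, and the arm is clear; the hand-in returned no verdict.

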